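Find the full tin by heft and hold it over the order with the elbow

TASK

Three identical closed tins stand in a row on the board: heft them one at a time from the robot's left to its right, lifting each clear of the board and setting it back upright in its place before the next, to feel which is the heaviest. Then hold the heaviest one up, upright and still, a good hand's breadth (about 10 cm) above the middle of the order box that has the pipe elbow in it (not the tee), with the other two tins standing back in their places, and finish while holding it there: do not put it in the box or let go. Do not tip a tin over, and leave the fittings in the boxes and the other stock where they are.

Things in the scene. Friction and masses are not known exactly. Their poses are not given: they have to be found in the camera images.
- tin_a_mid (a point): one of three identical closed metal tins: upright cylinder, 58 mm across (59 over the lid band), 90 mm tall, lid shut. They look the same; one is full and weighs 0.72 to 0.92 kg, the other two are part-used and weigh 0.25 to 0.49 kg. Which tin is the full one and in which place each stands cannot be seen. The point is the tin's centre, 45 mm above its underside; z points up through the lid.
- tin_b_mid (a point): one of three identical closed metal tins: upright cylinder, 58 mm across (59 over the lid band), 90 mm tall, lid shut. They look the same; one is full and weighs 0.72 to 0.92 kg, the other two are part-used and weigh 0.25 to 0.49 kg. Which tin is the full one and in which place each stands cannot be seen. The point is the tin's centre, 45 mm above its underside; z points up through the lid.
- tin_c_mid (a point): one of three identical closed metal tins: upright cylinder, 58 mm across (59 over the lid band), 90 mm tall, lid shut. They look the same; one is full and weighs 0.72 to 0.92 kg, the other two are part-used and weigh 0.25 to 0.49 kg. Which tin is the full one and in which place each stands cannot be seen. The point is the tin's centre, 45 mm above its underside; z points up through the lid.
- board: low plywood board fixed to the bench, 110 (its x) by 320 (its y) by 12 mm thick, with the three tins standing on it in a row along its y axis, about 115 mm apart, in the middle of its width: left place at about y +115 mm, middle 0, right -115 mm. Origin: centre of its underside, on the bench. y points to the robot's left (yaw within 0.25 rad), x away from the robot.
- box_1: open-topped plywood order box, fixed to the bench, 160 by 160 mm outside, 90 mm tall, walls and floor 8 mm thick, the same as the other. Origin: centre of its underside, z up. One box stands to the left of the board and one to the right.
- box_2: open-topped plywood order box, fixed to the bench, 160 by 160 mm outside, 90 mm tall, walls and floor 8 mm thick, the same as the other. Origin: centre of its underside, z up. One box stands to the left of the board and one to the right.
- elbow_mid (a point): grey plastic pipe elbow: two sockets at a right angle, each reaching 48 mm from the corner, 50 mm thick, lying flat in one of the two boxes. The point is the corner of its two axes, 25 mm above its underside.
- tee_mid (a point): grey plastic pipe tee: three sockets, 96 mm from end to end, the branch reaching 48 mm, 50 mm thick, lying flat in the other box. The point is where its axes cross, 25 mm above its underside.
- tape_roll: bystander: paper tape roll, 100 across, 48 tall, lying flat beyond the board (mm). Origin: centre of its underside.
- nipple: bystander: small brass nipple, 28 across and 22 tall, standing on the board behind the gap between the left and middle tins, about 40 mm from the row's line (mm). Origin: centre of its underside.
- reducer: bystander: dark steel reducer, 60 across and 60 tall, standing beyond the board (mm). Origin: centre of its underside.
- valve: bystander: brass ball valve with a flat lever, 30 by 93 and 46 tall, beyond the board (mm). Origin: centre of its underside.
- end_cap: bystander: grey plastic end cap, 54 across and 32 tall, beyond the right-hand box (mm). Origin: centre of its underside.
- carton: bystander: small cardboard carton, 50 by 70 and 40 tall, beyond the left-hand box (mm). Origin: centre of its underside.
Not all that is in view belongs to the job. Leave any green look-alike of the part that bears tin_b_mid alone.

How it is judged:
On the way, in this order (a step that is already met when the one before it is completed fails the run):
1. the left tin is lifted at least 20 mm clear of the board while the other two stand upright in their places (((z of tin_a_mid in the frame of board above 0.077 m and (y of tin_b_mid in the frame of board between -0.05 and 0.05 m and z of tin_b_mid in the frame of board between 0.05 and 0.062 m) and (y of tin_c_mid in the frame of board between -0.165 and -0.065 m and z of tin_c_mid in the frame of board between 0.05 and 0.062 m)) or (z of tin_a_mid in the frame of board above 0.077 m and (y of tin_c_mid in the frame of board between -0.05 and 0.05 m and z of tin_c_mid in the frame of board between 0.05 and 0.062 m) and (y of tin_b_mid in the frame of board between -0.165 and -0.065 m and z of tin_b_mid in the frame of board between 0.05 and 0.062 m)) or (z of tin_b_mid in the frame of board above 0.077 m and (y of tin_a_mid in the frame of board between -0.05 and 0.05 m and z of tin_a_mid in the frame of board between 0.05 and 0.062 m) and (y of tin_c_mid in the frame of board between -0.165 and -0.065 m and z of tin_c_mid in the frame of board between 0.05 and 0.062 m)) or (z of tin_b_mid in the frame of board above 0.077 m and (y of tin_c_mid in the frame of board between -0.05 and 0.05 m and z of tin_c_mid in the frame of board between 0.05 and 0.062 m) and (y of tin_a_mid in the frame of board between -0.165 and -0.065 m and z of tin_a_mid in the frame of board between 0.05 and 0.062 m)) or (z of tin_c_mid in the frame of board above 0.077 m and (y of tin_a_mid in the frame of board between -0.05 and 0.05 m and z of tin_a_mid in the frame of board between 0.05 and 0.062 m) and (y of tin_b_mid in the frame of board between -0.165 and -0.065 m and z of tin_b_mid in the frame of board between 0.05 and 0.062 m)) or (z of tin_c_mid in the frame of board above 0.077 m and (y of tin_b_mid in the frame of board between -0.05 and 0.05 m and z of tin_b_mid in the frame of board between 0.05 and 0.062 m) and (y of tin_a_mid in the frame of board between -0.165 and -0.065 m and z of tin_a_mid in the frame of board between 0.05 and 0.062 m)))), for 0.3 s.
2. the middle tin is lifted at least 20 mm clear of the board while the other two stand upright in their places (((z of tin_a_mid in the frame of board above 0.077 m and (y of tin_b_mid in the frame of board between 0.065 and 0.165 m and z of tin_b_mid in the frame of board between 0.05 and 0.062 m) and (y of tin_c_mid in the frame of board between -0.165 and -0.065 m and z of tin_c_mid in the frame of board between 0.05 and 0.062 m)) or (z of tin_a_mid in the frame of board above 0.077 m and (y of tin_c_mid in the frame of board between 0.065 and 0.165 m and z of tin_c_mid in the frame of board between 0.05 and 0.062 m) and (y of tin_b_mid in the frame of board between -0.165 and -0.065 m and z of tin_b_mid in the frame of board between 0.05 and 0.062 m)) or (z of tin_b_mid in the frame of board above 0.077 m and (y of tin_a_mid in the frame of board between 0.065 and 0.165 m and z of tin_a_mid in the frame of board between 0.05 and 0.062 m) and (y of tin_c_mid in the frame of board between -0.165 and -0.065 m and z of tin_c_mid in the frame of board between 0.05 and 0.062 m)) or (z of tin_b_mid in the frame of board above 0.077 m and (y of tin_c_mid in the frame of board between 0.065 and 0.165 m and z of tin_c_mid in the frame of board between 0.05 and 0.062 m) and (y of tin_a_mid in the frame of board between -0.165 and -0.065 m and z of tin_a_mid in the frame of board between 0.05 and 0.062 m)) or (z of tin_c_mid in the frame of board above 0.077 m and (y of tin_a_mid in the frame of board between 0.065 and 0.165 m and z of tin_a_mid in the frame of board between 0.05 and 0.062 m) and (y of tin_b_mid in the frame of board between -0.165 and -0.065 m and z of tin_b_mid in the frame of board between 0.05 and 0.062 m)) or (z of tin_c_mid in the frame of board above 0.077 m and (y of tin_b_mid in the frame of board between 0.065 and 0.165 m and z of tin_b_mid in the frame of board between 0.05 and 0.062 m) and (y of tin_a_mid in the frame of board between -0.165 and -0.065 m and z of tin_a_mid in the frame of board between 0.05 and 0.062 m)))), for 0.3 s.
3. the right tin is lifted at least 20 mm clear of the board while the other two stand upright in their places (((z of tin_a_mid in the frame of board above 0.077 m and (y of tin_b_mid in the frame of board between 0.065 and 0.165 m and z of tin_b_mid in the frame of board between 0.05 and 0.062 m) and (y of tin_c_mid in the frame of board between -0.05 and 0.05 m and z of tin_c_mid in the frame of board between 0.05 and 0.062 m)) or (z of tin_a_mid in the frame of board above 0.077 m and (y of tin_c_mid in the frame of board between 0.065 and 0.165 m and z of tin_c_mid in the frame of board between 0.05 and 0.062 m) and (y of tin_b_mid in the frame of board between -0.05 and 0.05 m and z of tin_b_mid in the frame of board between 0.05 and 0.062 m)) or (z of tin_b_mid in the frame of board above 0.077 m and (y of tin_a_mid in the frame of board between 0.065 and 0.165 m and z of tin_a_mid in the frame of board between 0.05 and 0.062 m) and (y of tin_c_mid in the frame of board between -0.05 and 0.05 m and z of tin_c_mid in the frame of board between 0.05 and 0.062 m)) or (z of tin_b_mid in the frame of board above 0.077 m and (y of tin_c_mid in the frame of board between 0.065 and 0.165 m and z of tin_c_mid in the frame of board between 0.05 and 0.062 m) and (y of tin_a_mid in the frame of board between -0.05 and 0.05 m and z of tin_a_mid in the frame of board between 0.05 and 0.062 m)) or (z of tin_c_mid in the frame of board above 0.077 m and (y of tin_a_mid in the frame of board between 0.065 and 0.165 m and z of tin_a_mid in the frame of board between 0.05 and 0.062 m) and (y of tin_b_mid in the frame of board between -0.05 and 0.05 m and z of tin_b_mid in the frame of board between 0.05 and 0.062 m)) or (z of tin_c_mid in the frame of board above 0.077 m and (y of tin_b_mid in the frame of board between 0.065 and 0.165 m and z of tin_b_mid in the frame of board between 0.05 and 0.062 m) and (y of tin_a_mid in the frame of board between -0.05 and 0.05 m and z of tin_a_mid in the frame of board between 0.05 and 0.062 m)))), for 0.3 s.
At the end, for the whole second after the job is handed in: The heaviest tin is in the fingers, at rest, tilted < 0.3 rad, its centre over 185 mm above the bench (underside 50 mm over the rim) and within 60 mm of the middle of the box with the elbow; the other two rest on the board within 50 mm of their places, pressing on it with under 6 N each (((height (world z) of tin_a_mid above 0.185 m and contact force between the fingers and tin_a above 2 N and angle between tin_a's own z axis and vertical below 0.3 rad and linear speed of tin_a below 0.05 m/s and (horizontal distance between each of elbow_mid, tin_a_mid and box_1 below 0.06 m or horizontal distance between each of elbow_mid, tin_a_mid and box_2 below 0.06 m) and (((y of tin_b_mid in the frame of board between 0.065 and 0.165 m and z of tin_b_mid in the frame of board between 0.05 and 0.062 m) and (y of tin_c_mid in the frame of board between -0.05 and 0.05 m and z of tin_c_mid in the frame of board between 0.05 and 0.062 m)) or ((y of tin_b_mid in the frame of board between 0.065 and 0.165 m and z of tin_b_mid in the frame of board between 0.05 and 0.062 m) and (y of tin_c_mid in the frame of board between -0.165 and -0.065 m and z of tin_c_mid in the frame of board between 0.05 and 0.062 m)) or ((y of tin_b_mid in the frame of board between -0.05 and 0.05 m and z of tin_b_mid in the frame of board between 0.05 and 0.062 m) and (y of tin_c_mid in the frame of board between -0.165 and -0.065 m and z of tin_c_mid in the frame of board between 0.05 and 0.062 m)) or ((y of tin_c_mid in the frame of board between 0.065 and 0.165 m and z of tin_c_mid in the frame of board between 0.05 and 0.062 m) and (y of tin_b_mid in the frame of board between -0.05 and 0.05 m and z of tin_b_mid in the frame of board between 0.05 and 0.062 m)) or ((y of tin_c_mid in the frame of board between 0.065 and 0.165 m and z of tin_c_mid in the frame of board between 0.05 and 0.062 m) and (y of tin_b_mid in the frame of board between -0.165 and -0.065 m and z of tin_b_mid in the frame of board between 0.05 and 0.062 m)) or ((y of tin_c_mid in the frame of board between -0.05 and 0.05 m and z of tin_c_mid in the frame of board between 0.05 and 0.062 m) and (y of tin_b_mid in the frame of board between -0.165 and -0.065 m and z of tin_b_mid in the frame of board between 0.05 and 0.062 m))) and (contact force between tin_b and board between 1 and 6 N and contact force between the fingers and tin_b below 0.5 N) and (contact force between tin_c and board between 1 and 6 N and contact force between the fingers and tin_c below 0.5 N)) or (height (world z) of tin_b_mid above 0.185 m and contact force between the fingers and tin_b above 2 N and angle between tin_b's own z axis and vertical below 0.3 rad and linear speed of tin_b below 0.05 m/s and (horizontal distance between each of elbow_mid, tin_b_mid and box_1 below 0.06 m or horizontal distance between each of elbow_mid, tin_b_mid and box_2 below 0.06 m) and (((y of tin_a_mid in the frame of board between 0.065 and 0.165 m and z of tin_a_mid in the frame of board between 0.05 and 0.062 m) and (y of tin_c_mid in the frame of board between -0.05 and 0.05 m and z of tin_c_mid in the frame of board between 0.05 and 0.062 m)) or ((y of tin_a_mid in the frame of board between 0.065 and 0.165 m and z of tin_a_mid in the frame of board between 0.05 and 0.062 m) and (y of tin_c_mid in the frame of board between -0.165 and -0.065 m and z of tin_c_mid in the frame of board between 0.05 and 0.062 m)) or ((y of tin_a_mid in the frame of board between -0.05 and 0.05 m and z of tin_a_mid in the frame of board between 0.05 and 0.062 m) and (y of tin_c_mid in the frame of board between -0.165 and -0.065 m and z of tin_c_mid in the frame of board between 0.05 and 0.062 m)) or ((y of tin_c_mid in the frame of board between 0.065 and 0.165 m and z of tin_c_mid in the frame of board between 0.05 and 0.062 m) and (y of tin_a_mid in the frame of board between -0.05 and 0.05 m and z of tin_a_mid in the frame of board between 0.05 and 0.062 m)) or ((y of tin_c_mid in the frame of board between 0.065 and 0.165 m and z of tin_c_mid in the frame of board between 0.05 and 0.062 m) and (y of tin_a_mid in the frame of board between -0.165 and -0.065 m and z of tin_a_mid in the frame of board between 0.05 and 0.062 m)) or ((y of tin_c_mid in the frame of board between -0.05 and 0.05 m and z of tin_c_mid in the frame of board between 0.05 and 0.062 m) and (y of tin_a_mid in the frame of board between -0.165 and -0.065 m and z of tin_a_mid in the frame of board between 0.05 and 0.062 m))) and (contact force between tin_a and board between 1 and 6 N and contact force between the fingers and tin_a below 0.5 N) and (contact force between tin_c and board between 1 and 6 N and contact force between the fingers and tin_c below 0.5 N)) or (height (world z) of tin_c_mid above 0.185 m and contact force between the fingers and tin_c above 2 N and angle between tin_c's own z axis and vertical below 0.3 rad and linear speed of tin_c below 0.05 m/s and (horizontal distance between each of elbow_mid, tin_c_mid and box_1 below 0.06 m or horizontal distance between each of elbow_mid, tin_c_mid and box_2 below 0.06 m) and (((y of tin_a_mid in the frame of board between 0.065 and 0.165 m and z of tin_a_mid in the frame of board between 0.05 and 0.062 m) and (y of tin_b_mid in the frame of board between -0.05 and 0.05 m and z of tin_b_mid in the frame of board between 0.05 and 0.062 m)) or ((y of tin_a_mid in the frame of board between 0.065 and 0.165 m and z of tin_a_mid in the frame of board between 0.05 and 0.062 m) and (y of tin_b_mid in the frame of board between -0.165 and -0.065 m and z of tin_b_mid in the frame of board between 0.05 and 0.062 m)) or ((y of tin_a_mid in the frame of board between -0.05 and 0.05 m and z of tin_a_mid in the frame of board between 0.05 and 0.062 m) and (y of tin_b_mid in the frame of board between -0.165 and -0.065 m and z of tin_b_mid in the frame of board between 0.05 and 0.062 m)) or ((y of tin_b_mid in the frame of board between 0.065 and 0.165 m and z of tin_b_mid in the frame of board between 0.05 and 0.062 m) and (y of tin_a_mid in the frame of board between -0.05 and 0.05 m and z of tin_a_mid in the frame of board between 0.05 and 0.062 m)) or ((y of tin_b_mid in the frame of board between 0.065 and 0.165 m and z of tin_b_mid in the frame of board between 0.05 and 0.062 m) and (y of tin_a_mid in the frame of board between -0.165 and -0.065 m and z of tin_a_mid in the frame of board between 0.05 and 0.062 m)) or ((y of tin_b_mid in the frame of board between -0.05 and 0.05 m and z of tin_b_mid in the frame of board between 0.05 and 0.062 m) and (y of tin_a_mid in the frame of board between -0.165 and -0.065 m and z of tin_a_mid in the frame of board between 0.05 and 0.062 m))) and (contact force between tin_a and board between 1 and 6 N and contact force between the fingers and tin_a below 0.5 N) and (contact force between tin_b and board between 1 and 6 N and contact force between the fingers and tin_b below 0.5 N)))); the arm keeps its last pose, push and grip.
It fails at once if a tin is tipped over (0.7 rad) (angle between any of tin_a, tin_b, tin_c's own z axis and vertical above 0.7 rad).
It fails at once if the elbow or the tee is moved by more than 40 mm (distance of any of elbow_mid, tee_mid from where it was at the start of the episode above 0.04 m).
It fails at once if other stock is moved by more than 50 mm (distance of any of tape_roll, nipple, reducer, valve, end_cap, carton from where it was at the start of the episode above 0.05 m).
It also fails if it takes over 61 s, if anything falls off the work surface, if the arm or the gripper's body presses on something with over 40 N, if the wrist force passes 120 N, or if a joint passes its speed limit or range.

ROBOT

A 6-joint arm with a two-finger parallel gripper is mounted at the origin on the work surface. World frame = base frame: x ahead of the robot, y to its left, z up, the work surface at z = 0. Lengths are in m, angles in rad, forces in N, time in s.
With the tool pointing down it reaches from about 0.3 to 0.85 m from the base axis. Payload 5.4 kg.
Tool frame: the origin (TCP) lies on the centre line of the jaws, within the pads' length; the fingertips stand 11 mm ahead of it and the grasp point (between the pads) lies 8 mm behind it (arm.tips_ahead is the distance from the TCP to the fingertips, in m); z points along the fingers, y is the line along which they close (so a half turn about z gives the same grasp; the last joint's range is limited). The gripper opens to 85 mm and grips with 20 to 120 N. Pads are 22 mm wide; open, the fingers measure 114 mm over their backs; the gripper's body (76 mm by 85 mm) begins 54 mm behind the grasp point. The pads swing forward as they close: fully open they stand 13 mm farther back than shut.
Start: joints at [1.058, 0.158, 1.597, -0, 1.386, -0.21], TCP at [0.171, 0.549, 0.242] pointing down, gripper open.
Joint ranges: [-2.91, 2.91], [-0.94, 2.29], [0.18, 2.7], [-1.29, 4.43], [0.17, 2.64], [-3, 3]. Speed limits (rad/s): [2.57, 2.57, 3.14, 3.14, 3.14, 3.14].

INTERFACE

Orientations are given as a unit quaternion [x, y, z, w].
In Python, from workcell import arm gives the robot as it stands.
- The arm moves only by the tool arm_command, never from a script. Its arguments are lists of equal length, an entry for each row: "translation": the shift along the world's x, y, z in cm, a list of three; "turn": the turn about the world's z in degrees. In form: {"translation": [[x, y, z], ...], "turn": [turn, ...]}. A call has 1 to 20 rows; each row is the pose to reach, as a shift and turn from the pose commanded when the call began; what a row does not reach only later rows make up. A row lasts 1/8 s, in which the tool goes at most 62.5 mm and 10.7 degrees, less where a joint would pass 70% of its speed; a pose out of reach is approached as far as the arm can. A call with a gripper value outside its range is refused whole. "hand" is the closure, from 0 (fully open) to 1 (shut), set as the call begins (left out, the last holds). The fingers move at their own pace and stop on an object; "grip_force" is the grip in N (left out, the last holds). Time passes only in rows, so rows that repeat a pose let the fingers close. It gives the time, the measured TCP pose, the force, the opening and the grip force at its end, in the units of the state.
- arm.get_state(): the state, without advancing time (a new reading comes with each control period).
- arm.camera(name): name is "scene" or "top"; returns a dict with "frame" (480x640x3 uint8, blue, green, red), "K" (3x3 intrinsics, pixels), "R" (3x3) and "t" (3): a world point X has camera coordinates R X + t. Camera axes: x right, y down, z forward; pixel columns grow to the right and rows downward; lengths in m; the calibration is good to about 2 mm. A picture is of the moment at which its call begins. There is no depth.
- arm.job_done(): hands the job in; it is judged then, once.
Trained networks look in the newest picture that a camera, given by its name, has taken for a name from the list of things; names that differ only in an ending like _2 or _b are one class to them, and where a whole thing is asked for, a point or a joint stands for the part that bears it (a point fixed in the world has none). Each returns a list of dicts, best first, with "score" (0 to 1); they miss things now and then, are a little off and sometimes report something else, mostly with a low value. They report only what shows in the picture. A call takes as long as a camera call. They do not tell look-alikes from the thing itself.
- arm.boxes_of(target, camera): "extent" ([centre column, centre row, width, height] in pixels, round what is visible of it).
The state is a dict: "time_s": time; "joints": joint angles; "qd": joint speeds; "tau": joint torques, N m; "ee_pos": TCP position; "tcp_rot": TCP orientation; "contact_force": force on the tool from outside, world axes, zero at the start; "torque": the same for the moment, N m; "finger_gap": opening from 0.0 (shut) to 1.0 (fully open); "grasp_force": force on a finger pad.
Only numpy, scipy, OpenCV 4.12 (cv2) and the standard library are available. Lean on these libraries where they do the work, as an engineer would, in place of code of your own. Each camera call takes 0.05 s, during which the arm holds its last target. There are 200 camera calls.

## Working session

There is one attempt and no reset: what is moved stays moved. The work goes in short steps, Python scripts to look and compute and a tool call to move; the robot and the scene stay as the last step left them, time stands still between calls to the robot, and variables do not carry over. Pictures are saved under pics/ and viewed, at most 10 in all, crops included, and the job is handed in when it is done.

Besides the shell and the picture viewer there is one more tool, called by a JSON object that holds its "name" and its "arguments". arm_command: Moves the arm, as the interface text tells. Its arguments: {"type":"object","properties":{"translation":{"type":"array","items":{"type":"array","items":{"type":"number"}}},"turn":{"type":"array","items":{"type":"number"}},"hand":{"type":"number"},"grip_force":{"type":"number"}},"required":["translation","turn"]}

```bash
mkdir -p pics
python3 - <<'E'
from workcell import arm
import cv2,numpy as np
for c in("scene","top"):
    d=arm.camera(c); cv2.imwrite(f"pics/{c}0.png",d["frame"])
    print(c,d["K"].tolist(),np.round(d["R"],4).tolist(),np.round(d["t"],4).tolist())
    for n in("tin_a_mid","box_1","elbow_mid","tee_mid","board","nipple"):
        print(n,[(round(b["score"],2),[round(v) for v in b["extent"]]) for b in arm.boxes_of(n,c)])
print(arm.get_state())
E
```

```text
scene [[476.3756195746299, 0.0, 315.98750628599527], [0.0, 476.3756195746299, 231.3773966541149], [0.0, 0.0, 1.0]] [[-0.4736, 0.8806, -0.0156], [0.56, 0.2874, -0.7771], [-0.6798, -0.3768, -0.6292]] [0.2947, -0.2802, 1.3494]
tin_a_mid [(0.8, [364, 222, 30, 51]), (0.67, [262, 195, 27, 48]), (0.24, [330, 243, 12, 16])]
box_1 [(0.84, [510, 268, 112, 111]), (0.76, [205, 179, 95, 79])]
elbow_mid [(0.67, [507, 264, 42, 19])]
tee_mid [(0.7, [206, 173, 43, 18])]
board [(0.79, [315, 237, 159, 65])]
nipple [(0.53, [330, 244, 13, 14]), (0.47, [315, 209, 28, 53])]
top [[539.8705272889242, 0.0, 318.76746093333264], [0.0, 539.8705272889242, 242.93560111228072], [0.0, 0.0, 1.0]] [[0.0209, -0.9997, -0.0161], [-0.989, -0.0183, -0.147], [0.1467, 0.019, -0.989]] [-0.0033, 0.5932, 1.1502]
tin_a_mid [(0.64, [297, 274, 29, 31])]
box_1 [(0.69, [483, 285, 88, 80]), (0.5, [169, 193, 38, 33])]
elbow_mid [(0.64, [173, 283, 37, 32]), (0.29, [482, 285, 88, 83])]
tee_mid [(0.79, [481, 288, 49, 38]), (0.27, [253, 176, 38, 18])]
board []
nipple [(0.53, [321, 257, 10, 10])]
{'time_s': 0.7, 'joints': array([ 1.05788115e+00,  1.58403764e-01,  1.59696166e+00,  2.64882641e-05,
        1.38620766e+00, -2.10097232e-01]), 'qd': array([0.00131177, 0.00023409, 0.00074695, 0.00079386, 0.00183799,
       0.00035705]), 'tau': array([ 1.63309869e-04, -3.95932424e+01, -3.31635010e+01, -3.38635873e-04,
        7.86819292e-04,  3.15799184e-05]), 'ee_pos': array([0.1714822 , 0.54883332, 0.24231625]), 'tcp_rot': array([ 1.50833536e-01,  9.88559176e-01,  1.37546870e-05, -8.71783228e-06]), 'contact_force': array([0.40422316, 0.82064369, 0.75268148]), 'torque': array([ 0.03281178,  0.05328096, -0.04255147]), 'grasp_force': 0.0, 'finger_gap': 1.0034590690373013}
```

View pics/top0.png

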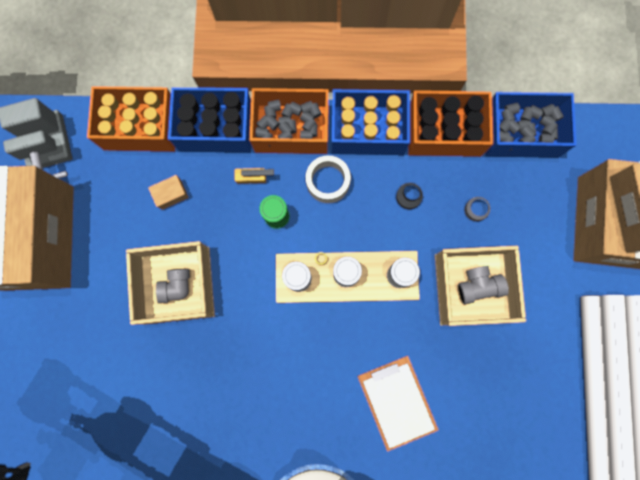

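View pics/scene0.png

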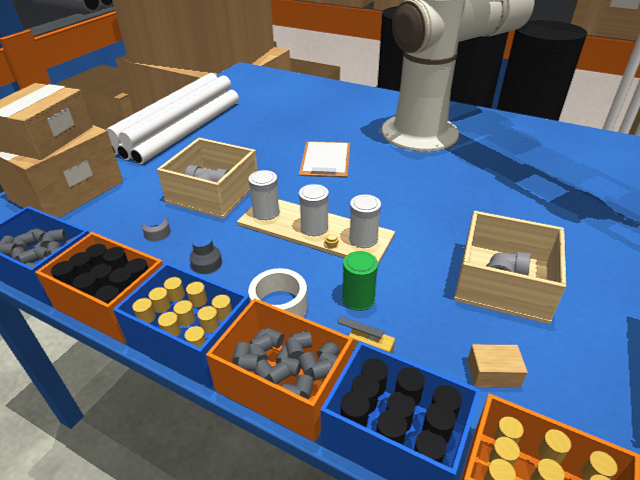

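Top view: the three silver tins are at (297,276), (347,271) and (404,272), left to right. The elbow is in the left box at (173,284) and the tee in the right box at (484,286). The green cylinder at (274,209) is the look-alike, standing off the board, so I'll leave it alone. The nipple is at (322,258).

```bash
cat > h.py <<'E'
import numpy as np
def ray(d,uv,z):
    K,R,t=(np.array(d[k],float) for k in("K","R","t"))
    c=-R.T@t; r=R.T@np.linalg.inv(K)@np.array([*uv,1.]); return c+r*(z-c[2])/r[2]
def proj(d,X):
    p=np.array(d["R"])@X+d["t"]; p=np.array(d["K"])@p; return p[:2]/p[2]
E
python3 - <<'E'
from workcell import arm
import cv2,numpy as np
from h import *
d=arm.camera("top"); f=d["frame"]
hsv=cv2.cvtColor(f,cv2.COLOR_BGR2HSV)
m=((hsv[...,1]<40)&(hsv[...,2]>150)).astype(np.uint8); m[:240]=0;m[305:]=0;m[:,:270]=0;m[:,425:]=0
n,l,s,c=cv2.connectedComponentsWithStats(m)
for i in range(1,n):
    if s[i,4]>100: print("lid",s[i],c[i].round(1),ray(d,c[i],.102).round(4))
w=((hsv[...,0]>8)&(hsv[...,0]<35)&(hsv[...,1]>25)&(hsv[...,2]>100)).astype(np.uint8)
for n_,(a,b) in {"board":(268,425),"L":(118,222),"R":(430,532)}.items():
    q=np.zeros_like(w);q[236:335,a:b]=w[236:335,a:b]
    r=cv2.minAreaRect(np.argwhere(q)[:,::-1].astype(np.float32)); z=.012 if n_=="board" else .09
    print(n_,r,[ray(d,p,z).round(3)[:2].tolist() for p in cv2.boxPoints(r)],ray(d,r[0],z).round(3))
print("elbow",ray(d,(178,287),.035).round(3))
for t in((364,222),(315,209),(262,195)):
    pass
s=arm.camera("scene")
for uv in ((365,202),(314,191),(263.5,176.5)): print("scene lid",ray(s,uv,.102).round(3))
cv2.imwrite("pics/crop.png",cv2.resize(f[235:335,110:430],None,fx=2.5,fy=2.5))
E
```

```text
lid [391 251  29  36 671] [405. 271.] [ 0.5287 -0.1734  0.102 ]
lid [333 257  29  28 658] [347.1 270.5] [ 0.5275 -0.053   0.102 ]
lid [282 262  29  29 659] [295.8 275.6] [0.5148 0.0538 0.102 ]
board ((346.688720703125, 276.1237487792969), (49.284645080566406, 142.2471923828125), 88.87670135498047) [[0.573, 0.108], [0.586, -0.214], [0.475, -0.216], [0.462, 0.102]] [ 0.524 -0.055  0.012]
L ((169.04409790039062, 282.5735168457031), (77.5401611328125, 83.44579315185547), 85.60128784179688) [[0.57, 0.422], [0.587, 0.245], [0.424, 0.224], [0.407, 0.398]] [0.496 0.322 0.09 ]
R ((479.6498107910156, 285.39691162109375), (77.09956359863281, 85.58301544189453), 86.42366790771484) [[0.577, -0.238], [0.591, -0.417], [0.431, -0.422], [0.416, -0.246]] [ 0.503 -0.331  0.09 ]
elbow [0.49  0.318 0.035]
scene lid [0.515 0.051 0.102]
scene lid [ 0.526 -0.054  0.102]
scene lid [ 0.527 -0.174  0.102]
```

View pics/crop.png

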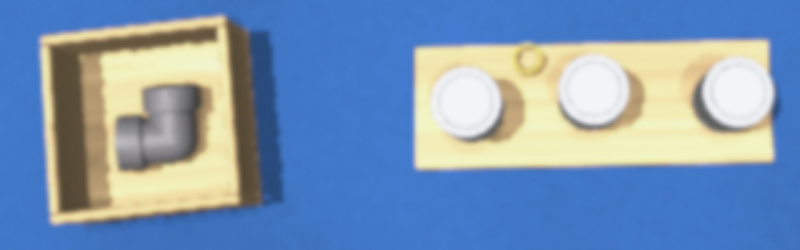

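{"name": "arm_command", "arguments": {"translation": [[3,-4,0],[6,-8,0],[9,-12,0],[12,-16,0],[15,-20,0],[18,-24,0],[21,-29,0],[24,-34,0],[27,-39,0],[30,-43.5,0],[33,-47,-1],[34.4,-49.6,-3],[34.4,-49.6,-5],[34.4,-49.6,-5],[34.4,-49.6,-5],[34.4,-49.6,-5]], "turn": [-7,-14,-21,-28,-35,-42,-49,-56,-63,-70,-70,-70,-70,-70,-70,-70], "hand": 0, "grip_force": 50}}

```text
time_s: 2.8
ee_pos: [0.516, 0.0531, 0.1936]
tcp_rot: [0.69, 0.724, 0.001, 0.001]
contact_force: [0.3, -0.3, 0.8]
finger_gap: 0.999
grasp_force: 0.0
```

{"name": "arm_command", "arguments": {"translation": [[0,0,-3],[0,0,-6],[0,0,-8.5],[0,0,-10.5],[0,0,-12],[0,0,-13],[0,0,-13],[0,0,-13]], "turn": [0,0,0,0,0,0,0,0]}}

```text
time_s: 3.8
ee_pos: [0.5161, 0.0527, 0.0631]
tcp_rot: [0.691, 0.723, 0.0, 0.001]
contact_force: [0.1, -0.0, -0.7]
finger_gap: 1.004
grasp_force: 0.0
```

{"name": "arm_command", "arguments": {"translation": [[0,0,0],[0,0,0],[0,0,0],[0,0,0],[0,0,0],[0,0,0],[0,0,0],[0,0,0]], "turn": [0,0,0,0,0,0,0,0], "hand": 1, "grip_force": 50}}

```text
time_s: 4.8
ee_pos: [0.5161, 0.0527, 0.0631]
tcp_rot: [0.691, 0.723, 0.0, 0.001]
contact_force: [-1.4, 1.4, 5.8]
finger_gap: 0.673
grasp_force: 53.9
```

{"name": "arm_command", "arguments": {"translation": [[0,0,0.5],[0,0,1.5],[0,0,2.5],[0,0,3.5],[0,0,4.5],[0,0,5],[0,0,5],[0,0,5],[0,0,5],[0,0,5],[0,0,5],[0,0,5]], "turn": [0,0,0,0,0,0,0,0,0,0,0,0]}}

```text
time_s: 6.3
ee_pos: [0.5154, 0.0528, 0.1122]
tcp_rot: [0.691, 0.723, -0.0, -0.0]
contact_force: [-0.3, -0.9, -4.0]
finger_gap: 0.668
grasp_force: 54.2
```

Run:
```python
from workcell import arm
import cv2,numpy as np
d=arm.camera("scene"); s=arm.get_state()
print(s["contact_force"],s["torque"],s["tau"],s["ee_pos"])
cv2.imwrite("pics/lift1.png",cv2.resize(d["frame"][90:290,180:440],None,fx=2.5,fy=2.5))
```

```text
[ 0.2389395   0.25080469 -3.6172387 ] [-0.05215221 -0.03447124 -0.04873847] [-9.91086708e-04 -3.77760565e+01 -3.12255120e+01  3.56404853e-03
  2.49890203e-03 -2.20754043e-05] [0.51546782 0.05281629 0.11229185]
```

View pics/lift1.png

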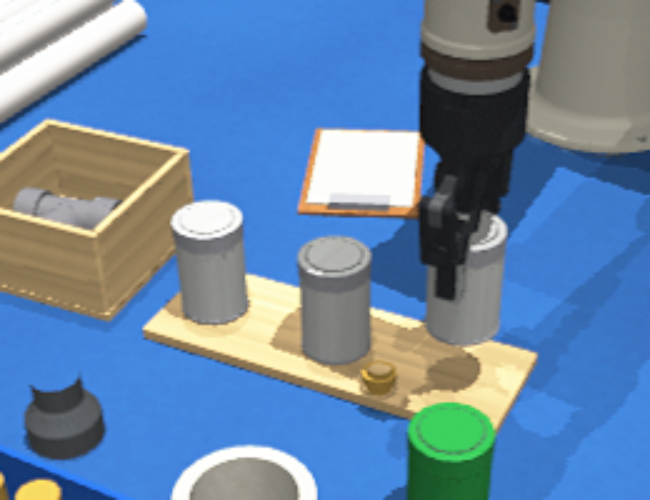

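The left tin is held upright and clear of the board (crop ~(460,280)), and the other two are standing. It weighs about 3.8 N, so it's a light one. I'll set it back.

{"name": "arm_command", "arguments": {"translation": [[0,0,-1],[0,0,-2],[0,0,-3],[0,0,-3.8],[0,0,-4.4],[0,0,-4.8],[0,0,-5],[0,0,-5],[0,0,-5]], "turn": [0,0,0,0,0,0,0,0,0]}}

```text
time_s: 7.48
ee_pos: [0.5155, 0.0528, 0.0632]
tcp_rot: [0.69, 0.723, -0.0, -0.0]
contact_force: [-4.8, 0.2, 4.8]
finger_gap: 0.672
grasp_force: 54.5
```

{"name": "arm_command", "arguments": {"translation": [[0,0,0],[0,0,0],[0,0,0],[0,0,0],[0,0,0],[0,0,0]], "turn": [0,0,0,0,0,0], "hand": 0}}

```text
time_s: 8.22
ee_pos: [0.5155, 0.0528, 0.0623]
tcp_rot: [0.691, 0.723, -0.0, -0.0]
contact_force: [0.9, -0.2, 0.5]
finger_gap: 0.999
grasp_force: 0.0
```

{"name": "arm_command", "arguments": {"translation": [[0,0,2],[0,0,5],[0,0,8],[0,0,9.5],[0.2,-2,9.5],[0.6,-5,9.5],[1,-8,9.5],[1.1,-10,9.5],[1.1,-10.6,9.5],[1.1,-10.6,9.5],[1.1,-10.6,9.5]], "turn": [0,0,0,0,0,0,0,0,0,0,0]}}

```text
time_s: 9.6
ee_pos: [0.5263, -0.0523, 0.1571]
tcp_rot: [0.69, 0.724, 0.0, -0.0]
contact_force: [-0.7, 0.0, 0.1]
finger_gap: 0.998
grasp_force: 0.0
```

{"name": "arm_command", "arguments": {"translation": [[0,0,-2],[0,0,-4.5],[0,0,-6.5],[0,0,-8.3],[0,0,-9.2],[0,0,-9.5],[0,0,-9.5],[0,0,-9.5]], "turn": [0,0,0,0,0,0,0,0]}}

```text
time_s: 10.6
ee_pos: [0.5271, -0.0534, 0.063]
tcp_rot: [0.691, 0.723, 0.0, 0.001]
contact_force: [-0.2, -0.1, -0.3]
finger_gap: 1.002
grasp_force: 0.0
```

{"name": "arm_command", "arguments": {"translation": [[0,0,0],[0,0,0],[0,0,0],[0,0,0],[0,0,0],[0,0,0],[0,0,0],[0,0,0]], "turn": [0,0,0,0,0,0,0,0], "hand": 1, "grip_force": 60}}

```text
time_s: 11.6
ee_pos: [0.5279, -0.0535, 0.0634]
tcp_rot: [0.691, 0.723, 0.001, 0.001]
contact_force: [4.8, 0.8, 6.1]
finger_gap: 0.671
grasp_force: 64.1
```

{"name": "arm_command", "arguments": {"translation": [[0,0,0.5],[0,0,1.5],[0,0,2.5],[0,0,3.5],[0,0,4.5],[0,0,5],[0,0,5],[0,0,5],[0,0,5],[0,0,5],[0,0,5],[0,0,5]], "turn": [0,0,0,0,0,0,0,0,0,0,0,0]}}

```text
time_s: 13.1
ee_pos: [0.5265, -0.0532, 0.1123]
tcp_rot: [0.691, 0.723, -0.0, -0.0]
contact_force: [-0.4, -0.3, -8.2]
finger_gap: 0.666
grasp_force: 65.8
```

Run:
```python
from workcell import arm
import cv2,numpy as np
d=arm.camera("scene"); s=arm.get_state()
print(s["contact_force"],s["ee_pos"])
cv2.imwrite("pics/lift2.png",cv2.resize(d["frame"][90:290,180:440],None,fx=2.5,fy=2.5))
```

```text
[-0.23210712 -0.12936575 -8.69094325] [ 0.52648438 -0.05319378  0.11228849]
```

View pics/lift2.png

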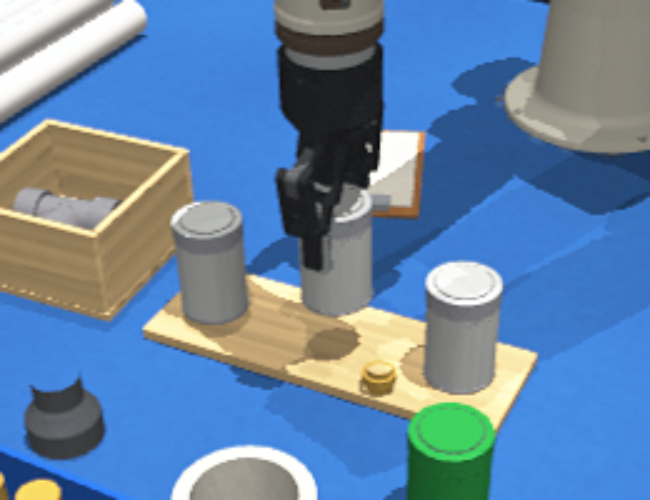

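The middle tin weighs about 8.5 N, so it's the full one. The left tin is back upright at crop (463,325). I'll put the middle one down and heft the right one too, from (0.5265,-0.053) to (0.528,-0.174).

{"name": "arm_command", "arguments": {"translation": [[0,0,-1],[0,0,-2],[0,0,-3],[0,0,-3.8],[0,0,-4.4],[0,0,-4.8],[0,0,-5],[0,0,-5],[0,0,-5]], "turn": [0,0,0,0,0,0,0,0,0]}}

```text
time_s: 14.28
ee_pos: [0.5265, -0.0532, 0.0633]
tcp_rot: [0.691, 0.723, -0.0, -0.0]
contact_force: [-4.6, 1.2, 2.5]
finger_gap: 0.664
grasp_force: 66.4
```

{"name": "arm_command", "arguments": {"translation": [[0,0,0],[0,0,0],[0,0,0],[0,0,0],[0,0,0],[0,0,0]], "turn": [0,0,0,0,0,0], "hand": 0}}

```text
time_s: 15.02
ee_pos: [0.5265, -0.0532, 0.0623]
tcp_rot: [0.691, 0.723, 0.0, -0.0]
contact_force: [-1.0, 0.2, -0.4]
finger_gap: 1.001
grasp_force: 0.0
```

{"name": "arm_command", "arguments": {"translation": [[0,0,2],[0,0,5],[0,0,8],[0,0,9.5],[0,-2,9.5],[0.1,-5,9.5],[0.1,-8,9.5],[0.1,-10.5,9.5],[0.1,-12,9.5],[0.1,-12.1,9.5],[0.1,-12.1,9.5],[0.1,-12.1,9.5]], "turn": [0,0,0,0,0,0,0,0,0,0,0,0]}}

```text
time_s: 16.52
ee_pos: [0.5275, -0.1734, 0.1572]
tcp_rot: [0.69, 0.724, 0.0, -0.0]
contact_force: [-0.7, -0.3, -0.0]
finger_gap: 0.995
grasp_force: 0.0
```

{"name": "arm_command", "arguments": {"translation": [[0,0,-2],[0,0,-4.5],[0,0,-6.5],[0,0,-8.3],[0,0,-9.2],[0,0,-9.5],[0,0,-9.5],[0,0,-9.5]], "turn": [0,0,0,0,0,0,0,0]}}

```text
time_s: 17.52
ee_pos: [0.528, -0.1745, 0.0631]
tcp_rot: [0.691, 0.723, 0.0, 0.001]
contact_force: [-0.5, 0.0, -0.0]
finger_gap: 1.001
grasp_force: 0.0
```

{"name": "arm_command", "arguments": {"translation": [[0,0,0],[0,0,0],[0,0,0],[0,0,0],[0,0,0],[0,0,0],[0,0,0],[0,0,0]], "turn": [0,0,0,0,0,0,0,0], "hand": 1}}

```text
time_s: 18.52
ee_pos: [0.5282, -0.1745, 0.0632]
tcp_rot: [0.691, 0.723, 0.0, 0.001]
contact_force: [0.9, -0.0, 5.9]
finger_gap: 0.663
grasp_force: 64.4
```

{"name": "arm_command", "arguments": {"translation": [[0,0,0.5],[0,0,1.5],[0,0,2.5],[0,0,3.5],[0,0,4.5],[0,0,5],[0,0,5],[0,0,5],[0,0,5],[0,0,5],[0,0,5],[0,0,5]], "turn": [0,0,0,0,0,0,0,0,0,0,0,0]}}

```text
time_s: 20.02
ee_pos: [0.5274, -0.1742, 0.1123]
tcp_rot: [0.691, 0.723, -0.0, -0.0]
contact_force: [0.3, 0.3, -3.5]
finger_gap: 0.664
grasp_force: 64.5
```

Run:
```python
from workcell import arm
import cv2,numpy as np
d=arm.camera("scene"); s=arm.get_state()
print(s["contact_force"],s["ee_pos"])
cv2.imwrite("pics/lift3.png",cv2.resize(d["frame"][90:290,180:440],None,fx=2.5,fy=2.5))
```

```text
[ 0.01170571 -0.33108166 -4.20006246] [ 0.52747379 -0.1741833   0.11229083]
```

View pics/lift3.png

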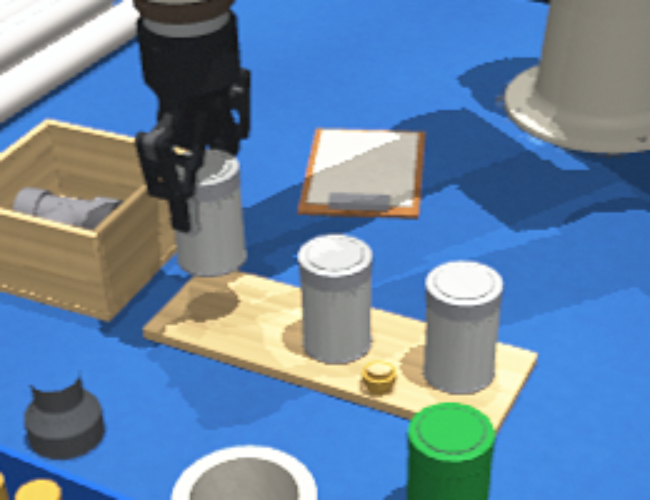

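The right tin weighs about 3.9 N, and the other two stand upright at crop (335,300) and (463,325). The middle tin is the heaviest, so I'll return the right one and pick up the middle again.

{"name": "arm_command", "arguments": {"translation": [[0,0,-1],[0,0,-2],[0,0,-3],[0,0,-3.8],[0,0,-4.4],[0,0,-4.8],[0,0,-5],[0,0,-5],[0,0,-5]], "turn": [0,0,0,0,0,0,0,0,0]}}

```text
time_s: 21.2
ee_pos: [0.5275, -0.1742, 0.0631]
tcp_rot: [0.691, 0.723, -0.0, -0.0]
contact_force: [-3.9, 2.2, 6.1]
finger_gap: 0.667
grasp_force: 65.0
```

{"name": "arm_command", "arguments": {"translation": [[0,0,0],[0,0,0],[0,0,0],[0,0,0],[0,0,0],[0,0,0]], "turn": [0,0,0,0,0,0], "hand": 0}}

```text
time_s: 21.95
ee_pos: [0.5275, -0.1742, 0.0623]
tcp_rot: [0.691, 0.723, 0.0, 0.0]
contact_force: [-1.1, 0.2, 0.7]
finger_gap: 0.996
grasp_force: 0.0
```

{"name": "arm_command", "arguments": {"translation": [[0,0,2],[0,0,5],[0,0,8],[0,0,9.5],[0,2,9.5],[-0.1,5,9.5],[-0.1,8,9.5],[-0.1,10.5,9.5],[-0.1,12,9.5],[-0.1,12.1,9.5],[-0.1,12.1,9.5],[-0.1,12.1,9.5]], "turn": [0,0,0,0,0,0,0,0,0,0,0,0]}}

```text
time_s: 23.45
ee_pos: [0.5265, -0.0539, 0.1573]
tcp_rot: [0.691, 0.723, -0.0, 0.0]
contact_force: [0.3, -0.9, -0.2]
finger_gap: 0.996
grasp_force: 0.0
```

{"name": "arm_command", "arguments": {"translation": [[0,0,-2],[0,0,-4.5],[0,0,-6.5],[0,0,-8.3],[0,0,-9.2],[0,0,-9.5],[0,0,-9.5],[0,0,-9.5]], "turn": [0,0,0,0,0,0,0,0]}}

```text
time_s: 24.45
ee_pos: [0.5271, -0.0534, 0.063]
tcp_rot: [0.691, 0.723, 0.0, 0.001]
contact_force: [-0.0, 0.2, -0.5]
finger_gap: 1.005
grasp_force: 0.0
```

{"name": "arm_command", "arguments": {"translation": [[0,0,0],[0,0,0],[0,0,0],[0,0,0],[0,0,0],[0,0,0],[0,0,0],[0,0,0]], "turn": [0,0,0,0,0,0,0,0], "hand": 1}}

```text
time_s: 25.45
ee_pos: [0.5272, -0.0533, 0.063]
tcp_rot: [0.691, 0.723, 0.0, 0.001]
contact_force: [1.5, 1.4, 5.2]
finger_gap: 0.665
grasp_force: 64.4
```

{"name": "arm_command", "arguments": {"translation": [[0,0,0.5],[0,0,2],[0,0,4],[0,0,6.5],[0,0,9],[0,0,11.5],[0,0,14],[0,0,16],[0,0,17.5],[0,0,18],[0,0,18],[0,0,18]], "turn": [0,0,0,0,0,0,0,0,0,0,0,0]}}

```text
time_s: 26.95
ee_pos: [0.5258, -0.053, 0.2411]
tcp_rot: [0.691, 0.723, -0.0, -0.001]
contact_force: [-0.4, -0.7, -9.0]
finger_gap: 0.664
grasp_force: 66.2
```

{"name": "arm_command", "arguments": {"translation": [[0,1,0],[-0.2,3,0],[-0.5,5.5,0],[-0.8,8,0],[-1,10.5,0],[-1.3,13,0],[-1.6,15.5,0],[-1.8,18,0],[-2,20.5,0],[-2.3,23,0],[-2.5,25.5,0],[-2.8,28,0],[-3,30.5,0],[-3.2,33,0],[-3.4,35,0],[-3.5,36.5,0],[-3.5,37.2,0],[-3.5,37.2,0],[-3.5,37.2,0],[-3.5,37.2,0]], "turn": [0,0,0,0,0,0,0,0,0,0,0,0,0,0,0,0,0,0,0,0]}}

```text
time_s: 29.45
ee_pos: [0.4917, 0.3182, 0.2423]
tcp_rot: [0.691, 0.723, -0.0, 0.0]
contact_force: [-0.1, 0.2, -8.7]
finger_gap: 0.672
grasp_force: 66.2
```

{"name": "arm_command", "arguments": {"translation": [[0,0,0],[0,0,0],[0,0,0],[0,0,0],[0,0,0],[0,0,0]], "turn": [0,0,0,0,0,0]}}

```text
time_s: 30.2
ee_pos: [0.4914, 0.3188, 0.2423]
tcp_rot: [0.691, 0.723, -0.0, -0.0]
contact_force: [-0.6, 0.3, -8.1]
finger_gap: 0.666
grasp_force: 66.2
```

Run:
```python
from workcell import arm
import cv2,numpy as np
s=arm.get_state(); print(s["contact_force"],s["ee_pos"],s["finger_gap"],abs(s["qd"]).max())
cv2.imwrite("pics/final.png",arm.camera("scene")["frame"])
```

```text
[-0.58219271  0.25665803 -8.13336348] [0.49144203 0.31884208 0.24228606] 0.6658233555055949 0.0023469923372585006
```

View pics/final.png

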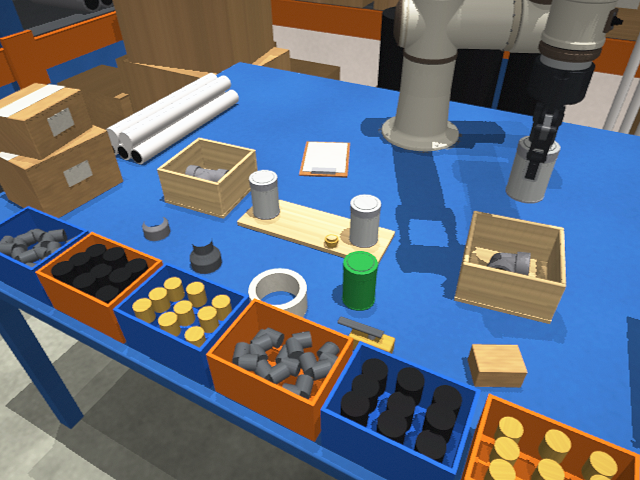

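The full tin is held upright at about (532,168), where its intended pose over the elbow box projects. The other two stand in place at (364,222) and (264,195).

```bash
python3 -c "
from workcell import arm
print(arm.job_done())"
```

```text
the job is handed in; nothing more can be done
None
```

I handed the job in with the middle tin, the heaviest at about 8.5 N against 3.8 N (left) and 3.9 N (right), held upright and still about 10 cm above the elbow box, and the other two standing back in their places; no verdict was returned.

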